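Mark the third gap of the sauce rack and slide a tub into it

TASK

Counting the gaps of the sauce rack from the end with the red post, run the yellow marker along the rail with a fingertip until it stands at the middle of the third gap, and leave it there. Then push the blue-lidded tub over the bench into that same third gap from the open front, until it is fully home against the back stop. Only push: the tub stays upright on the bench and is never lifted, and everything else on the bench stays where it is.

Things in the scene. Friction and masses are not known exactly. Their poses are not given: they have to be found in the camera images.
- rack: Fixed steel rack of six gaps side by side, open at front (-x, to the robot) and top, no floor: tubs slide on the bench. Origin on the bench, middle of the line of the dividers' front edges; x points into the gaps, y along the rack. Seven black dividers, 4 mm thick, 42 mm tall, x = 0 to 50 mm, 72 mm apart, the middle one at y = 0: gaps 68 mm wide, middles at y = -180, -108, -36, 36, 108, 180 mm.
- stop_mid (a point): Middle of the top edge of the rack's back stop: a plain upright wall across all gaps, its front face 50 mm behind the dividers' front edges, 30 mm tall.
- rail_mid (a point): Middle of the rail, at its top. The rail is a round bar 10 mm thick along the rack's y, behind the gaps: at x = 75 mm in the rack's frame, its top 80 mm above the bench.
- red_end: Fixed red post, 40 x 26 mm, 90 mm tall, at one end of the rail (x = 75 mm, y = +231 or -231 mm in the rack's frame; which end differs from start to start). Gaps are counted from this end. Origin centre of underside.
- grey_end: The like grey post at the other end of the rail; counting does not begin here.
- marker (a joint): Position of the yellow marker along the rail, in m, along the rack's +y: 0 at the middle of the rack, so it equals the rack y of the marker's centre; free to slide from -0.195 to 0.195 m with about 1 N of friction, and stays where it is left. It cannot leave the rail.
- marker_top (a point): Centre of the top face of the yellow marker, 114 mm above the bench. The marker is a yellow block 24 mm (x) by 22 mm (along the rail), 50 mm tall, from 64 to 114 mm above the bench, so it stands 34 mm above the rail's top (80 mm); a small black pointer is on its front.
- tub: The tub to push: round, upright, white with a blue lid, 56 mm across, 52 mm tall, about 0.15 kg, loose on the bench in front of the rack. Origin centre of underside. Home in a gap, its centre is at x = 22 mm in the rack's frame, and it sticks out 6 mm from the dividers.
- tub_a: green-lidded sauce tub, same size and make as the blue-lidded one, already home in a gap of the rack. To be left alone.
- tub_b: black-lidded sauce tub, the same, already home in a gap. To be left alone.
- tub_c: second green-lidded sauce tub, the same, already home in a gap. To be left alone.
- spice_jar: brown spice jar with black lid, 60 mm across, 130 mm tall, standing to the left of the work; origin centre of underside. To be left alone.
- oil: amber oil bottle, 56 mm across, 160 mm tall, standing beyond the left end of the rack; origin centre of underside. To be left alone.
- spoon: spoon lying on the bench to the right of the rack, about 200 mm long; origin on its underside near the middle. To be left alone.
- ramekin: small white bowl 80 mm across, 45 mm tall, to the right of the work; origin centre of underside. To be left alone.
Not all that is in view belongs to the job. Leave any orange look-alike of the tub alone.

How it is judged:
By the outcome, as a careful person would: the job done as asked, in the order asked, and still so for the second after the job is handed in, with the robot touching nothing.
It also fails if it takes over 67 s, if anything falls off the work surface, if the arm or the gripper's body presses on something with over 40 N, if the wrist force passes 120 N, or if a joint passes its speed limit or range.

ROBOT

A 7-joint arm with a two-finger parallel gripper is mounted at the origin on the work surface. World frame = base frame: x ahead of the robot, y to its left, z up, the work surface at z = 0. Lengths are in m, angles in rad, forces in N, time in s.
With the tool pointing down it reaches from about 0.425 to 0.825 m from the base axis. Payload 3.6 kg.
Tool frame: the origin (TCP) lies at the very end of the fingers, on their centre line; the grasp point (between the pads) lies 19 mm behind it; z points along the fingers, y is the line along which they close (so a half turn about z gives the same grasp; the last joint's range is limited). The gripper opens to 85 mm and grips with 20 to 120 N. Pads are 22 mm wide; open, the fingers measure 114 mm over their backs; the gripper's body (76 mm by 85 mm) begins 54 mm behind the grasp point. The pads swing forward as they close: fully open they stand 13 mm farther back than shut.
Start: joints at [1.175, 0.615, -0.013, 1.423, 0.008, 1.103, -0.04], TCP at [0.234, -0.606, 0.231] pointing down, gripper open.
Joint ranges: [-3.12, 3.12], [-0.3, 2.06], [-1.34, 1.32], [0.26, 2.42], [-1.36, 4.5], [0.01, 1.98], [-2.84, 2.84]. Speed limits (rad/s): [2.79, 2.79, 3.14, 3.14, 3.14, 3.14, 3.14].

INTERFACE

Orientations are given as a unit quaternion [x, y, z, w].
In Python, from workcell import state, get_image, camera_params, close_job gives the robot as it stands. The module is installed in compiled form; this text tells all that it offers.
- The arm moves only by the tool drive_tool, never from a script. Its argument "increments" is a list of rows, each a list of 3 entries, a list of its own where there are three numbers: the shift along the tool's x, y, z in units of 30 mm (1.0 is 30 mm), then the turn, a rotation vector about the tool's x, y, z in units of 5 degrees (1.0 is 5 degrees), then the closure, from -1 (fully open) to 1 (shut), so that 0 is half open. In form: [[[x, y, z], [rx, ry, rz], hand], ...]. A call has 1 to 8 rows; each row shifts and turns the commanded pose from where the row before left it, along the tool's axes as they then stand; what a row does not reach is not made up. A row lasts 1/10 s, in which the tool goes at most 50 mm and 8.59 degrees, less where a joint would pass 70% of its speed; a pose out of reach is approached as far as the arm can. A call is refused whole if a number of a shift passes 1 or a number of a turn 1, either way. A call with a gripper value outside its range is refused whole. The fingers move at their own pace and stop on an object; the grip force is fixed at half the most. Time passes only in rows, so rows that do not move let the fingers close. It gives the time, the measured TCP pose, the force, the opening and the grip force at its end, in the units of the state.
- state(): the state, without advancing time (a new reading comes with each control period).
- get_image(name): name is "scene" or "top" or "wrist"; returns (picture, depth): 384x512x3 uint8, blue, green, red; 384x512 float32, m along the optical axis (not along the pixel's ray), 0 where there is no reading.
- camera_params(name): a dict with "fovy" (degrees; the focal length in pixels is half the picture's height over the tangent of half this angle, whatever the lens; pixels are square), "cx", "cy" (the principal point, pixels), "k1" (the pictures are not rectified: a ray, as slopes to the right and down, at radius r is drawn at 1 + k1 r^2 times it, then the intrinsics apply), "R" (3x3) and "t" (3): a world point X has camera coordinates R X + t; the wrist camera has in their place "hand_eye" (4x4, takes a point from camera to tool coordinates, whose origin is the TCP and whose axes are the flange's). Camera axes: x right, y down, z forward; pixel columns grow to the right and rows downward; lengths in m; the calibration is good to about 2 mm. A picture is of the moment at which its call begins: read the wrist's pose just before it. camera_params takes no time and is no camera call.
- close_job(): hands the job in; it is judged then, once.
The state is a dict: "t": time; "joint_pos": joint angles; "dq": joint speeds; "tau": joint torques, N m; "tool_pos": TCP position; "ee_rot": TCP orientation; "ft_force": force on the tool from outside, world axes, zero at the start; "torque": the same for the moment, N m; "finger_gap": finger opening in m; "finger_force": force on a finger pad.
Only numpy, scipy, OpenCV 4.12 (cv2) and the standard library are available. Lean on these libraries where they do the work, as an engineer would, in place of code of your own. Each camera call takes 0.05 s, during which the arm holds its last target. There are 200 camera calls.

## Working session

There is one attempt and no reset: what is moved stays moved. The work goes in short steps, Python scripts to look and compute and a tool call to move; the robot and the scene stay as the last step left them, time stands still between calls to the robot, and variables do not carry over. Pictures are saved under pics/ and viewed, at most 10 in all, crops included, and the job is handed in when it is done.

Besides the shell and the picture viewer there is one more tool, called after ">>>" as name(argument=value, ...), one argument or row to a line, values as JSON. drive_tool: Moves the arm, as the interface text tells. Its arguments: {"type":"object","properties":{"increments":{"type":"array"}},"required":["increments"]}

```bash
mkdir -p pics; cat > h.py <<'E'
import numpy as np, cv2
from workcell import state, get_image, camera_params
def K(p):
    f=192/np.tan(np.radians(p["fovy"])/2); return f
def deproj(p,u,v,d):
    f=K(p); xd=np.array([(u-p["cx"])/f,(v-p["cy"])/f]); x=xd.copy()
    for _ in range(20): x=xd/(1+p["k1"]*(x@x))
    return np.array([x[0]*d,x[1]*d,d])
def world(p,u,v,d):
    return np.array(p["R"]).T@(deproj(p,u,v,d)-np.array(p["t"]))
def worldmap(p,dep):
    f=K(p); h,w=dep.shape; v,u=np.mgrid[:h,:w].astype(float)
    X=(u-p["cx"])/f; Y=(v-p["cy"])/f; x,y=X.copy(),Y.copy()
    for _ in range(20):
        s=1+p["k1"]*(x*x+y*y); x,y=X/s,Y/s
    c=np.stack([x*dep,y*dep,dep],-1)
    return (c-np.array(p["t"]))@np.array(p["R"])
E
python3 - <<'E'
from h import *
for n in("scene","top"):
    im,d=get_image(n); cv2.imwrite(f"pics/{n}0.png",im); np.savez(f"{n}0.npz",im=im,d=d); p=camera_params(n); print(n,p)
print(state())
E
```

```text
scene {'fovy': 52.58847591936556, 'cx': 248.45039861971708, 'cy': 184.11049172487648, 'k1': -0.045939944819930884, 'R': array([[ 0.78670094,  0.61725027, -0.01018505],
       [ 0.44447703, -0.57779251, -0.68454071],
       [-0.42841778,  0.53400179, -0.72890348]]), 't': array([-0.44127105, -0.17810025,  1.3402101 ])}
top {'fovy': 55.617301469339736, 'cx': 257.3618270729421, 'cy': 190.34357112136973, 'k1': -0.001358973394365079, 'R': array([[-1.48197962e-02, -9.99890123e-01, -3.40567979e-04],
       [-9.98038931e-01,  1.48130740e-02, -6.08182963e-02],
       [ 6.08166586e-02, -5.61414658e-04, -9.98148796e-01]]), 't': array([-0.00124386,  0.52706608,  1.14983143])}
{'t': 0.1, 'joint_pos': array([ 1.17550431,  0.61583849, -0.01262181,  1.42476692,  0.00809352,
        1.10341478, -0.04038535]), 'dq': array([ 0.00011309, -0.00111701, -0.00026722, -0.00253769, -0.00225816,
       -0.00074   ,  0.00053305]), 'tau': array([ 8.58996209e-04, -4.70380783e+01,  2.60367449e-01, -1.71569717e+01,
        1.01827821e-02,  5.89710718e-03,  2.69320293e-05]), 'tool_pos': array([ 0.23407861, -0.60563354,  0.23023424]), 'ee_rot': array([ 9.83038986e-01,  1.83392855e-01, -2.28840706e-04, -1.16658829e-03]), 'ft_force': array([ 0.50185987, -0.31757242,  0.34839093]), 'torque': array([0.03512054, 0.03288641, 0.03838578]), 'finger_force': 0.0, 'finger_gap': 0.08528368378627744}
```

View pics/top0.png

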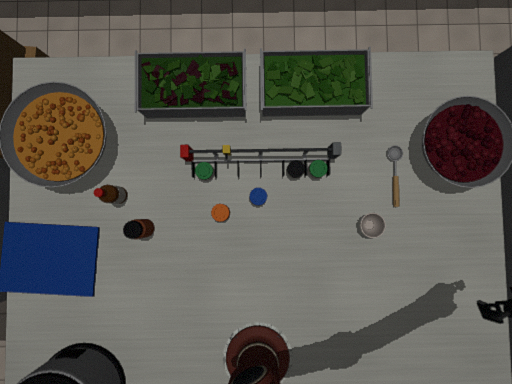

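View pics/scene0.png

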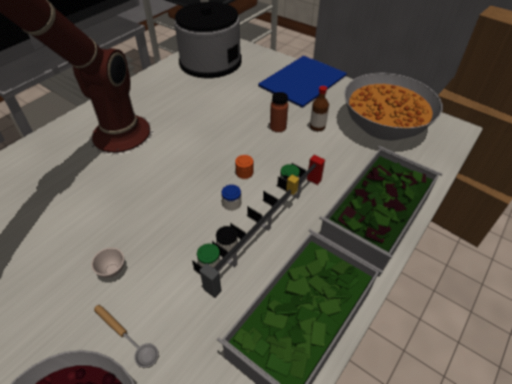

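Top view: red post (186,152) at the left (+y) end, grey post (335,149), marker (226,150). The lid candidates are the blue one at (258,197), the orange look-alike at (220,212), and the racked green/black/green ones at (204,171), (295,170) and (317,168). The blue one is the target. The scene view agrees, with blue at (232,196) and red at (316,168). Next I measure from both views and make an enlarged crop.

```bash
cat > meas.py <<'E'
from h import *
R={'blue':((100,130,50),(130,255,255)),'yellow':((22,120,60),(32,255,255)),'red':((0,180,60),(5,255,255)),'orange':((6,150,80),(16,255,255)),'green':((60,100,50),(85,255,255))}
def blobs(n,im,d,names=R):
    p=camera_params(n); W=worldmap(p,d); hsv=cv2.cvtColor(im,cv2.COLOR_BGR2HSV)
    for k in names:
        m=cv2.inRange(hsv,*R[k]); c,l,s,ce=cv2.connectedComponentsWithStats(m)
        for i in range(1,c):
            if s[i,4]<15: continue
            P=W[(l==i)&(d>0)]
            if not(0.38<np.median(P[:,0])<0.85 and abs(np.median(P[:,1]))<.42): continue
            zt=np.percentile(P[:,2],95); T=P[P[:,2]>zt-.006]
            print(n,k,s[i,4],ce[i].round(),'mean',T.mean(0).round(4),'mid',((T.min(0)+T.max(0))/2).round(4),'ext',(T.max(0)-T.min(0)).round(3))
E
python3 - <<'E'
from meas import *
for n in("scene","top"):
    z=np.load(n+"0.npz"); blobs(n,z['im'],z['d'])
    p=camera_params(n); W=worldmap(p,z['d'])
    S=(W[...,0]>.5)&(W[...,0]<.75)&(abs(W[...,1])<.3)
    for nm,a,b in(("div",.036,.046),("post",.084,.096),("rail",.074,.084)):
        m=S&(W[...,2]>a)&(W[...,2]<b)&(z['im'].max(-1)<(60 if nm=='div' else 256)); P=W[m]
        if nm=='div':
            for y in np.arange(-7,8)*0: pass
            o=np.argsort(P[:,1]); P=P[o]; g=np.split(P,np.where(np.diff(P[:,1])>.012)[0]+1)
        else:
            o=np.argsort(P[:,1]); P=P[o]; g=np.split(P,np.where(np.diff(P[:,1])>.02)[0]+1)
        for q in g:
            if len(q)>4: print(n,nm,len(q),q.mean(0).round(4),q.min(0).round(3),q.max(0).round(3))
z=np.load("top0.npz")['im'][130:235,170:345]; cv2.imwrite("pics/crop.png",cv2.resize(z,None,fx=4.5,fy=4.5,interpolation=cv2.INTER_CUBIC))
E
```

```text
scene blue 218 [231. 192.] mean [ 0.5103 -0.0141  0.0508] mid [ 0.5098 -0.0127  0.0513] ext [0.05  0.052 0.007]
scene yellow 40 [293. 178.] mean [0.6457 0.084  0.1123] mid [0.6436 0.0824 0.1121] ext [0.023 0.018 0.007]
scene red 229 [316. 169.] mean [0.6499 0.2064 0.0875] mid [0.649  0.2081 0.0874] ext [0.037 0.022 0.008]
scene orange 40 [280. 107.] mean [0.4294 0.3366 0.1028] mid [0.4247 0.3426 0.1034] ext [0.033 0.039 0.007]
scene orange 317 [245. 166.] mean [0.4613 0.1053 0.0506] mid [0.4613 0.1054 0.0509] ext [0.051 0.056 0.008]
scene green 154 [290. 170.] mean [0.59   0.1586 0.0505] mid [0.5918 0.158  0.0504] ext [0.051 0.054 0.007]
scene green 330 [208. 253.] mean [ 0.5946 -0.2017  0.0521] mid [ 0.5932 -0.2007  0.0529] ext [0.053 0.053 0.008]
scene div 130 [ 0.6172 -0.2039  0.0411] [ 0.576 -0.265  0.036] [ 0.667 -0.117  0.046]
scene div 29 [ 0.5981 -0.094   0.0397] [ 0.576 -0.096  0.037] [ 0.62  -0.092  0.043]
scene div 30 [ 0.6091 -0.022   0.0396] [ 0.578 -0.026  0.037] [ 0.65  -0.019  0.045]
scene div 23 [0.6001 0.0502 0.039 ] [0.577 0.049 0.036] [0.623 0.053 0.043]
scene div
[... 1277 characters left out ...]
div 15 [ 0.5954 -0.0907  0.042 ] [ 0.572 -0.091  0.038] [ 0.62  -0.09   0.046]
top div 16 [ 0.5971 -0.0186  0.0416] [ 0.574 -0.022  0.038] [ 0.618 -0.018  0.045]
top div 19 [0.5983 0.0512 0.0422] [0.572 0.05  0.039] [0.619 0.054 0.046]
top div 23 [0.5925 0.1272 0.0418] [0.563 0.123 0.038] [0.62  0.151 0.046]
top div 23 [0.6102 0.1962 0.0426] [0.573 0.195 0.036] [0.659 0.199 0.046]
top post 113 [ 0.6464 -0.2498  0.0901] [ 0.626 -0.264  0.084] [ 0.666 -0.237  0.095]
top post 7 [0.6454 0.0716 0.0919] [0.637 0.071 0.088] [0.654 0.072 0.095]
top post 117 [0.645  0.2105 0.0897] [0.626 0.196 0.084] [0.664 0.223 0.094]
top rail 453 [ 0.6455 -0.0295  0.0793] [ 0.626 -0.259  0.074] [0.664 0.205 0.084]
```

View pics/crop.png

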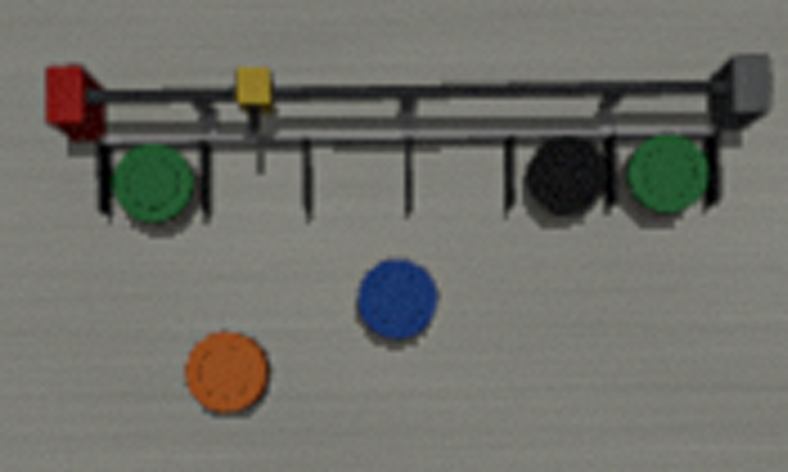

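The crop confirms the blue lid at (258,197), alone in front of the rack, and the third gap from red lies between the dividers at crop x≈307 and 408, which is empty. World estimates:
- **Rack:** origin ≈ (0.572, -0.020), yaw ≈ 0.
- **Third gap:** middle at y ≈ +0.016.
- **Marker:** (0.646, 0.083).
- **Tub:** (0.508, -0.012).

I'll square up the tool, close the hand and travel.

>>> drive_tool(
  increments=[
    [[0, 0, 0], [0, 0, 0.85], 1],
    [[0, 0, 0], [0, 0, 0.85], 1],
    [[0, 0, 0], [0, 0, 0.85], 1],
    [[0, 0, 0], [0, 0, 0.85], 1],
    [[0, 0, 0], [0, 0, 0.85], 1],
    [[0.5, -1, 0], [0, 0, 0], 1],
    [[0.5, -1, 0], [0, 0, 0], 1],
    [[0.5, -1, 0], [0, 0, 0], 1],
  ],
)

```text
t: 0.9
tool_pos: [0.2798, -0.515, 0.2306]
ee_rot: [1.0, -0.001, -0.0, -0.001]
ft_force: [0.3, 0.1, -0.3]
finger_gap: -0.0003
finger_force: 0.0
```

>>> drive_tool(
  increments=[
    [[0.5, -1, 0], [0, 0, 0], 1],
    [[0.5, -1, 0], [0, 0, 0], 1],
    [[0.5, -1, 0], [0, 0, 0], 1],
    [[0.5, -1, 0], [0, 0, 0], 1],
    [[0.5, -1, 0], [0, 0, 0], 1],
    [[0.5, -1, 0], [0, 0, 0], 1],
    [[0.5, -1, 0], [0, 0, 0], 1],
    [[0.5, -1, 0], [0, 0, 0], 1],
  ],
)

```text
t: 1.7
tool_pos: [0.4002, -0.2751, 0.231]
ee_rot: [1.0, -0.001, -0.0, -0.0]
ft_force: [0.5, -0.3, -0.3]
finger_gap: 0.0002
finger_force: 0.0
```

>>> drive_tool(
  increments=[
    [[0.5, -1, 0], [0, 0, 0], 1],
    [[0.5, -1, 0], [0, 0, 0], 1],
    [[0.5, -1, 0], [0, 0, 0], 1],
    [[0.5, -1, 0], [0, 0, 0], 1],
    [[0.5, -1, 0], [0, 0, 0], 1],
    [[0.5, -1, 0], [0, 0, 0], 1],
    [[0.5, -1, 0], [0, 0, 0], 1],
    [[0, 0, 0], [0, 0, 0], 1],
  ],
)

```text
t: 2.5
tool_pos: [0.5072, -0.0605, 0.2309]
ee_rot: [1.0, 0.004, 0.0, -0.002]
ft_force: [-0.4, 0.2, 0.3]
finger_gap: 0.0003
finger_force: 0.0
```

```bash
cat >> meas.py <<'E'
from scipy.spatial.transform import Rotation as Ro
def wrist(tag):
    s=state(); im,d=get_image("wrist"); p=dict(camera_params("wrist")); cv2.imwrite(f"pics/{tag}.png",im)
    T=np.eye(4); T[:3,:3]=Ro.from_quat(s["ee_rot"]).as_matrix(); T[:3,3]=s["tool_pos"]
    C=np.linalg.inv(T@np.array(p["hand_eye"])); p["R"]=C[:3,:3]; p["t"]=C[:3,3]
    np.savez(tag+".npz",im=im,d=d,R=p["R"],t=p["t"]); return im,d,p
E
python3 - <<'E'
from meas import *
import meas
im,d,p=wrist("w1"); meas.camera_params=lambda n:p; blobs("w",im,d)
print(p["R"].round(2),p["t"])
W=worldmap(p,d); m=(abs(W[...,2]-.04)<.006)&(im.max(-1)<60)&(W[...,0]>.5)&(W[...,0]<.615)
P=W[m];P=P[np.argsort(P[:,1])]
for q in np.split(P,np.where(np.diff(P[:,1])>.012)[0]+1):
    if len(q)>20: print(len(q),q.mean(0).round(4),q.min(0).round(3),q.max(0).round(3))
E
```

```text
w blue 1774 [215. 167.] mean [ 0.5088 -0.0102  0.0522] mid [ 0.5078 -0.0099  0.0515] ext [0.053 0.053 0.007]
w yellow 1551 [93. 22.] mean [0.6457 0.0819 0.1134] mid [0.6459 0.0827 0.1126] ext [0.024 0.023 0.008]
w red 123 [ 9. 21.] mean [0.6598 0.1991 0.0546] mid [0.6601 0.1989 0.0553] ext [0.008 0.003 0.008]
w red 774 [20. 48.] mean [0.6341 0.1994 0.0597] mid [0.6347 0.2009 0.0603] ext [0.018 0.006 0.01 ]
w orange 2214 [123. 201.] mean [0.4605 0.1078 0.0518] mid [0.4594 0.1089 0.0508] ext [0.054 0.055 0.007]
w green 2203 [55. 90.] mean [0.5913 0.1569 0.052 ] mid [0.5914 0.1583 0.0514] ext [0.053 0.056 0.007]
w green 2299 [391.  91.] mean [ 0.592  -0.1972  0.0521] mid [ 0.592  -0.1985  0.0515] ext [0.053 0.056 0.008]
[[ 0.01 -1.   -0.  ]
 [-0.95 -0.01  0.32]
 [-0.32  0.   -0.95]] [-0.06287602  0.43824431  0.5429506 ]
238 [ 0.5941 -0.2335  0.0401] [ 0.573 -0.237  0.034] [ 0.615 -0.231  0.044]
255 [ 0.5927 -0.1633  0.0409] [ 0.569 -0.183  0.034] [ 0.615 -0.16   0.046]
176 [ 0.5933 -0.0924  0.0411] [ 0.571 -0.114  0.034] [ 0.615 -0.089  0.046]
137 [ 0.5946 -0.0194  0.0408] [ 0.573 -0.021  0.034] [ 0.615 -0.018  0.044]
200 [0.5939 0.0521 0.04  ] [0.573 0.05  0.034] [0.614 0.055 0.044]
349 [0.5922 0.1259 0.0405] [0.566 0.122 0.034] [0.615 0.146 0.046]
226 [0.5955 0.1959 0.0402] [0.573 0.193 0.034] [0.615 0.199 0.044]
```

View pics/w1.png

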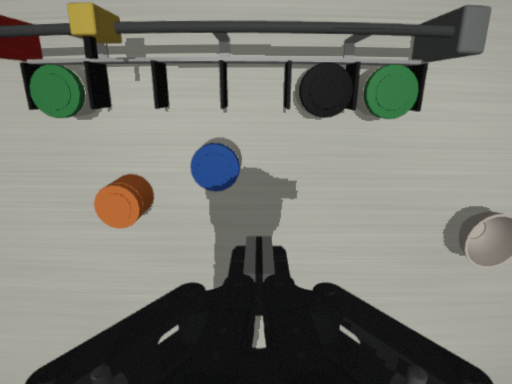

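The wrist view agrees: blue tub at pixel (215,167) → (0.508,-0.010), marker (93,22) → y 0.082, middle divider y -0.019. That puts the third gap at y≈0.017. The marker has to go about 65 mm toward -y.

>>> drive_tool(
  increments=[
    [[0.66, -0.9, 0], [0, 0, 0], 1],
    [[0.66, -0.9, 0], [0, 0, 0], 1],
    [[0.66, -0.9, 0], [0, 0, 0], 1],
    [[0.66, -0.9, 0], [0, 0, 0], 1],
    [[0.66, -0.9, 0], [0, 0, 0], 1],
    [[0.66, -0.9, 0], [0, 0, 0], 1],
    [[0.66, -0.9, 0], [0, 0, 0], 1],
    [[0, 0, 0], [0, 0, 0], 1],
  ],
)

```text
t: 3.35
tool_pos: [0.6453, 0.1262, 0.2301]
ee_rot: [1.0, 0.001, -0.0, -0.002]
ft_force: [-0.4, 0.1, -0.7]
finger_gap: -0.0003
finger_force: 0.0
```

>>> drive_tool(
  increments=[
    [[0, 0, 0.9], [0, 0, 0], 1],
    [[0, 0, 0.9], [0, 0, 0], 1],
    [[0, 0, 0.9], [0, 0, 0], 1],
    [[0, 0, 0.9], [0, 0, 0], 1],
    [[0, 0, 0.9], [0, 0, 0], 1],
    [[0, 0, 0], [0, 0, 0], 1],
    [[0, 0, 0], [0, 0, 0], 1],
  ],
)

```text
t: 4.05
tool_pos: [0.6443, 0.1201, 0.0965]
ee_rot: [1.0, -0.002, -0.0, 0.001]
ft_force: [0.3, 0.7, -0.0]
finger_gap: 0.0001
finger_force: 0.0
```

>>> drive_tool(
  increments=[
    [[0, 0.3, 0], [0, 0, 0], 1],
    [[0, 0.3, 0], [0, 0, 0], 1],
    [[0, 0.3, 0], [0, 0, 0], 1],
    [[0, 0.3, 0], [0, 0, 0], 1],
    [[0, 0.3, 0], [0, 0, 0], 1],
    [[0, 0.3, 0], [0, 0, 0], 1],
    [[0, 0.2, 0], [0, 0, 0], 1],
    [[0, 0, 0], [0, 0, 0], 1],
  ],
)

```text
t: 4.85
tool_pos: [0.6442, 0.0598, 0.0962]
ee_rot: [1.0, -0.002, -0.0, 0.001]
ft_force: [0.1, -0.0, -0.0]
finger_gap: -0.0002
finger_force: 0.0
```

```bash
cat > mk.py <<'E'
from meas import *
import sys
print(state()["tool_pos"].round(4))
for n in ("scene","top"):
    im,d=get_image(n); blobs(n,im,d,sys.argv[1:])
E
python3 mk.py yellow; python3 - <<'E'
from meas import *
import meas
im,d,p=wrist("w2"); meas.camera_params=lambda n:p; blobs("w",im,d,["yellow"])
E
```

```text
[0.6442 0.0598 0.0962]
w yellow 3414 [309. 245.] mean [0.6486 0.0356 0.1133] mid [0.6469 0.0364 0.1245] ext [0.024 0.024 0.032]
```

>>> drive_tool(
  increments=[
    [[0, 0.2, 0], [0, 0, 0], 1],
    [[0, 0.2, 0], [0, 0, 0], 1],
    [[0, 0.2, 0], [0, 0, 0], 1],
    [[0, 0, 0], [0, 0, 0], 1],
    [[0, 0, 0], [0, 0, 0], 1],
  ],
)

```text
t: 5.5
tool_pos: [0.6444, 0.0431, 0.0964]
ee_rot: [1.0, -0.001, 0.0, 0.0]
ft_force: [1.0, 0.0, -0.4]
finger_gap: 0.0001
finger_force: 0.0
```

>>> drive_tool(
  increments=[
    [[0, -0.3, 0], [0, 0, 0], 1],
    [[0, -0.5, 0], [0, 0, 0], 1],
    [[0, 0, -1], [0, 0, 0], 1],
    [[0, 0, -1], [0, 0, 0], 1],
    [[-1, 0, -1], [0, 0, 0], 1],
    [[-1, 0, 0], [0, 0, 0], 1],
    [[-1, 0, 0], [0, 0, 0], 1],
    [[0, 0, 0], [0, 0, 0], 1],
  ],
)

```text
t: 6.3
tool_pos: [0.5498, 0.0705, 0.1867]
ee_rot: [1.0, 0.001, -0.002, -0.0]
ft_force: [-0.1, 0.7, 0.5]
finger_gap: 0.0001
finger_force: 0.0
```

>>> drive_tool(
  increments=[
    [[-1, 0.5, 0], [0, 0, 0], 1],
    [[-1, 0.8, 0], [0, 0, 0], 1],
    [[0, 1, 0], [0, 0, 0], 1],
    [[0, 1, 0], [0, 0, 0], 1],
    [[0, 0, 0], [0, 0, 0], 1],
    [[0, 0, 0], [0, 0, 0], 1],
  ],
)

```text
t: 6.9
tool_pos: [0.495, -0.0301, 0.1865]
ee_rot: [1.0, -0.001, 0.001, -0.0]
ft_force: [0.0, -0.2, -0.4]
finger_gap: 0.0003
finger_force: 0.0
```

```bash
python3 mk.py yellow blue; python3 - <<'E'
from meas import *
import meas
im,d,p=wrist("w3"); meas.camera_params=lambda n:p; blobs("w",im,d,["yellow","blue","orange"])
W=worldmap(p,d); m=(abs(W[...,2]-.042)<.003)&(im.max(-1)<60)&(W[...,0]>.56)&(W[...,0]<.615)
P=W[m];P=P[np.argsort(P[:,1])]
for q in np.split(P,np.where(np.diff(P[:,1])>.012)[0]+1):
    if len(q)>20: print(len(q),q.mean(0).round(4),np.median(q,0).round(4),q.min(0).round(3),q.max(0).round(3))
E
```

```text
[ 0.495  -0.0301  0.1865]
scene yellow 29 [278. 194.] mean [0.6477 0.0142 0.1125] mid [0.6475 0.0136 0.1122] ext [0.017 0.015 0.005]
scene blue 220 [231. 192.] mean [ 0.5099 -0.0141  0.0506] mid [ 0.5098 -0.0138  0.0517] ext [0.052 0.052 0.008]
top yellow 58 [248. 149.] mean [0.6451 0.0168 0.1146] mid [0.6452 0.0168 0.1147] ext [0.022 0.018 0.006]
w yellow 383 [200.   7.] mean [0.6344 0.0165 0.1096] mid [0.6346 0.0173 0.1096] ext [0.002 0.021 0.007]
w blue 2413 [240. 166.] mean [ 0.5087 -0.0098  0.0521] mid [ 0.5078 -0.0097  0.0515] ext [0.053 0.053 0.007]
w orange 2885 [132. 206.] mean [0.4607 0.1078 0.0519] mid [0.4593 0.1086 0.0508] ext [0.054 0.055 0.007]
223 [ 0.5945 -0.2339  0.0415] [ 0.5962 -0.2338  0.0415] [ 0.573 -0.237  0.039] [ 0.615 -0.231  0.044]
310 [ 0.5922 -0.1648  0.042 ] [ 0.5928 -0.1628  0.0419] [ 0.566 -0.189  0.039] [ 0.615 -0.16   0.045]
264 [ 0.5932 -0.0926  0.0418] [ 0.5935 -0.0906  0.0418] [ 0.565 -0.124  0.039] [ 0.615 -0.088  0.045]
168 [ 0.5953 -0.0192  0.0418] [ 0.5968 -0.0193  0.0419] [ 0.572 -0.02   0.04 ] [ 0.615 -0.018  0.043]
215 [0.5937 0.0525 0.0415] [0.5937 0.0525 0.0416] [0.573 0.051 0.039] [0.615 0.055 0.044]
323 [0.5922 0.1265 0.0419] [0.5921 0.1251 0.0418] [0.565 0.122 0.039] [0.615 0.149 0.045]
244 [0.5938 0.1961 0.0413] [0.5941 0.1958 0.0414] [0.572 0.193 0.039] [0.614 0.2   0.044]
```

The marker stands at y≈0.017, and the gap middle from the same wrist view is 0.0167, so that part is done. Next I push the tub sideways (+y) to line it up with the gap.

>>> drive_tool(
  increments=[
    [[0.43, 0.7, 0], [0, 0, 0], 1],
    [[0, 0.7, 0], [0, 0, 0], 1],
    [[0, 0, 0.9], [0, 0, 0], 1],
    [[0, 0, 1], [0, 0, 0], 1],
    [[0, 0, 1], [0, 0, 0], 1],
    [[0, 0, 1], [0, 0, 0], 1],
    [[0, 0, 1], [0, 0, 0], 1],
    [[0, 0, 0.5], [0, 0, 0], 1],
  ],
)

```text
t: 7.85
tool_pos: [0.5061, -0.0709, 0.0219]
ee_rot: [1.0, 0.0, -0.002, -0.001]
ft_force: [0.0, 0.1, 1.1]
finger_gap: 0.0
finger_force: 0.0
```

>>> drive_tool(
  increments=[
    [[0, -0.2, 0], [0, 0, 0], 1],
    [[0, -0.2, 0], [0, 0, 0], 1],
    [[0, -0.2, 0], [0, 0, 0], 1],
    [[0, -0.2, 0], [0, 0, 0], 1],
    [[0, -0.2, 0], [0, 0, 0], 1],
    [[0, -0.2, 0], [0, 0, 0], 1],
    [[0, -0.2, 0], [0, 0, 0], 1],
    [[0, 0, 0], [0, 0, 0], 1],
  ],
)

```text
t: 8.65
tool_pos: [0.5071, -0.0294, 0.0245]
ee_rot: [1.0, -0.0, 0.0, -0.0]
ft_force: [0.8, 0.1, 0.1]
finger_gap: 0.0001
finger_force: 0.0
```

```bash
python3 - <<'E'
from meas import *
import meas
print(state()["tool_pos"])
im,d,p=wrist("w4"); meas.camera_params=lambda n:p; blobs("w",im,d,["yellow","blue"])
E
```

```text
[ 0.5071402  -0.02935702  0.02449247]
w blue 7392 [166. 261.] mean [0.5162 0.0138 0.052 ] mid [0.5119 0.0124 0.0665] ext [0.046 0.055 0.038]
```

>>> drive_tool(
  increments=[
    [[0, -0.16, 0], [0, 0, 0], 1],
    [[0, 0, 0], [0, 0, 0], 1],
    [[0, 0.3, 0], [0, 0, 0], 1],
    [[0, 0.4, 0], [0, 0, 0], 1],
    [[-0.7, 0, 0], [0, 0, 0], 1],
    [[-0.8, 0, 0], [0, 0, 0], 1],
    [[-0.8, 0, 0], [0, 0, 0], 0.3],
    [[0, 0, 0], [0, 0, 0], 0.3],
  ],
)

```text
t: 9.5
tool_pos: [0.4332, -0.0483, 0.0242]
ee_rot: [1.0, -0.002, -0.003, 0.0]
ft_force: [0.1, 0.3, 1.0]
finger_gap: 0.0282
finger_force: 0.0
```

>>> drive_tool(
  increments=[
    [[0, -1, 0], [0, 0, 0], 0.3],
    [[0, -0.7, 0], [0, 0, 0], 0.3],
    [[0, 0, 0], [0, 0, 0], 0.3],
    [[0, 0, 0], [0, 0, 0], 0.3],
  ],
)

```text
t: 9.9
tool_pos: [0.439, 0.0035, 0.0244]
ee_rot: [1.0, -0.001, 0.001, 0.0]
ft_force: [-0.0, -0.5, -0.2]
finger_gap: 0.0299
finger_force: 0.0
```

```bash
python3 - <<'E'
from meas import *
import meas
print(state()["tool_pos"],state()["finger_gap"])
im,d,p=wrist("w5"); meas.camera_params=lambda n:p; blobs("w",im,d,["yellow","blue"])
E
```

```text
[0.43901619 0.00346533 0.02436245] 0.029870638717107878
w blue 15476 [225. 126.] mean [0.5083 0.0167 0.0522] mid [0.5067 0.0169 0.0523] ext [0.054 0.055 0.006]
```

View pics/w5.png

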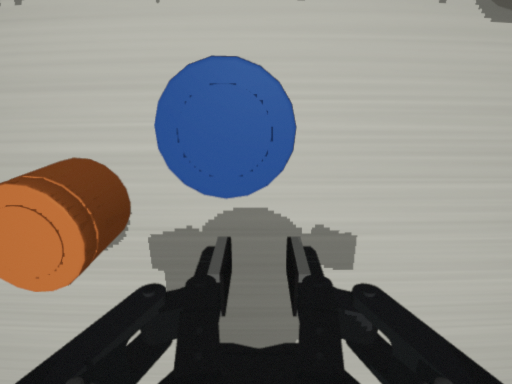

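The wrist view shows the blue tub at (225,126) → (0.508, 0.0167), lined up with the gap. The fingers are 30 mm apart and 13 mm to its right. I'll centre them and push in.

>>> drive_tool(
  increments=[
    [[0, -0.44, 0], [0, 0, 0], 0.3],
    [[0, 0, 0], [0, 0, 0], 0.3],
    [[0.3, 0, 0], [0, 0, 0], 0.3],
    [[0.3, 0, 0], [0, 0, 0], 0.3],
    [[0.2, 0, 0], [0, 0, 0], 0.3],
    [[0.2, 0, 0], [0, 0, 0], 0.3],
    [[0.2, 0, 0], [0, 0, 0], 0.3],
    [[0.2, 0, 0], [0, 0, 0], 0.3],
  ],
)

```text
t: 10.75
tool_pos: [0.4792, 0.017, 0.0242]
ee_rot: [1.0, -0.001, -0.001, 0.0]
ft_force: [-2.3, 0.9, 1.3]
finger_gap: 0.0298
finger_force: 1.2
```

>>> drive_tool(
  increments=[
    [[0.25, 0, 0], [0, 0, 0], 0.3],
    [[0.25, 0, 0], [0, 0, 0], 0.3],
    [[0.25, 0, 0], [0, 0, 0], 0.3],
    [[0.25, 0, 0], [0, 0, 0], 0.3],
    [[0.25, 0, 0], [0, 0, 0], 0.3],
    [[0, 0, 0], [0, 0, 0], 0.3],
  ],
)

```text
t: 11.35
tool_pos: [0.5197, 0.0172, 0.0245]
ee_rot: [1.0, -0.001, 0.002, -0.0]
ft_force: [0.3, 0.5, -0.4]
finger_gap: 0.0297
finger_force: 0.0
```

```bash
python3 - <<'E'
from meas import *
import meas
print(state()["tool_pos"],state()["finger_gap"])
im,d,p=wrist("w6"); meas.camera_params=lambda n:p; blobs("w",im,d,["yellow","blue","green"])
E
```

```text
[0.51969214 0.0172079  0.02448679] 0.02968871512495612
w blue 12356 [259. 204.] mean [0.5567 0.0175 0.0521] mid [0.5547 0.0175 0.0512] ext [0.055 0.054 0.008]
```

>>> drive_tool(
  increments=[
    [[0.2, 0, 0], [0, 0, 0], 0.3],
    [[0.2, 0, 0], [0, 0, 0], 0.3],
    [[0.2, 0, 0], [0, 0, 0], 0.3],
    [[0.2, 0, 0], [0, 0, 0], 0.3],
    [[0.15, 0, 0], [0, 0, 0], 0.3],
    [[0.1, 0, 0], [0, 0, 0], 0.3],
    [[0.1, 0, 0], [0, 0, 0], 0.3],
  ],
)

```text
t: 12.1
tool_pos: [0.5521, 0.0171, 0.0243]
ee_rot: [1.0, -0.001, -0.0, -0.0]
ft_force: [-1.7, -0.9, 0.2]
finger_gap: 0.0302
finger_force: 0.6
```

>>> drive_tool(
  increments=[
    [[0.05, 0, 0], [0, 0, 0], 0.3],
    [[0.05, 0, 0], [0, 0, 0], 0.3],
  ],
)

```text
t: 12.3
tool_pos: [0.5551, 0.0171, 0.0243]
ee_rot: [1.0, -0.001, -0.0, -0.0]
ft_force: [-0.6, -0.5, 0.2]
finger_gap: 0.0302
finger_force: 0.6
```

Continue in 1.5 mm steps until the force shows the stop.

>>> drive_tool(
  increments=[
    [[0.05, 0, 0], [0, 0, 0], 0.3],
    [[0.05, 0, 0], [0, 0, 0], 0.3],
  ],
)

```text
t: 12.5
tool_pos: [0.5581, 0.0171, 0.0243]
ee_rot: [1.0, -0.001, -0.0, -0.0]
ft_force: [-0.5, -0.7, -0.5]
finger_gap: 0.0296
finger_force: 0.5
```

>>> drive_tool(
  increments=[
    [[0.05, 0, 0], [0, 0, 0], 0.3],
    [[0, 0, 0], [0, 0, 0], 0.3],
  ],
)

```text
t: 12.7
tool_pos: [0.5592, 0.0171, 0.0243]
ee_rot: [1.0, -0.001, -0.0, -0.0]
ft_force: [-2.3, -0.2, 0.6]
finger_gap: 0.0299
finger_force: 0.9
```

```bash
python3 - <<'E'
from meas import *
import meas
print(state()["tool_pos"],state()["ft_force"])
im,d,p=wrist("w7"); meas.camera_params=lambda n:p; blobs("w",im,d,["yellow","blue","green"])
E
```

```text
[0.55922538 0.01708487 0.0242826 ] [-2.32334452 -0.17335392  0.62330655]
w yellow 16971 [259.  66.] mean [0.6387 0.0174 0.1135] mid [0.6415 0.0174 0.1129] ext [0.015 0.022 0.005]
w blue 10449 [259. 211.] mean [0.5936 0.0175 0.0525] mid [0.5989 0.0177 0.0794] ext [0.065 0.055 0.064]
w green 1132 [  8. 219.] mean [0.5856 0.1329 0.0488] mid [0.585  0.1355 0.049 ] ext [0.032 0.011 0.007]
```

>>> drive_tool(
  increments=[
    [[0.05, 0, 0], [0, 0, 0], 0.3],
    [[0, 0, 0], [0, 0, 0], 0.3],
  ],
)

```text
t: 12.95
tool_pos: [0.5594, 0.0171, 0.0242]
ee_rot: [1.0, -0.001, -0.002, -0.0]
ft_force: [-4.9, -0.5, 2.6]
finger_gap: 0.0297
finger_force: 2.5
```

The arm no longer advances and the force is rising, so the tub is on the stop. I'll back off and check.

>>> drive_tool(
  increments=[
    [[-0.2, 0, 0], [0, 0, 0], 0.3],
    [[-0.6, 0, 0], [0, 0, 0], 0.3],
    [[-1, 0, 0], [0, 0, 0], 0.3],
    [[-1, 0, 0], [0, 0, 0], 0.3],
    [[0, 0, -1], [0, 0, 0], 0.3],
    [[0, 0, -1], [0, 0, 0], 0.3],
    [[0, 0, -1], [0, 0, 0], 0.3],
    [[0, 0, -1], [0, 0, 0], 0.3],
  ],
)

```text
t: 13.75
tool_pos: [0.4787, 0.0173, 0.1461]
ee_rot: [1.0, -0.001, 0.002, -0.0]
ft_force: [0.1, 0.5, 0.0]
finger_gap: 0.0298
finger_force: 0.0
```

>>> drive_tool(
  increments=[
    [[-0.5, 0.5, -1], [0, 0, 0], 0.3],
    [[0, 0, -1], [0, 0, 0], 0.3],
    [[0, 0, 0], [0, 0, 0], 0.3],
    [[0, 0, 0], [0, 0, 0], 0.3],
  ],
)

```text
t: 14.15
tool_pos: [0.4634, 0.0023, 0.2052]
ee_rot: [1.0, -0.001, 0.002, -0.0]
ft_force: [-0.1, 1.1, -0.5]
finger_gap: 0.0299
finger_force: 0.0
```

```bash
python3 - <<'E'
from meas import *
import meas
print(state()["tool_pos"])
im,d=get_image("top"); blobs("top",im,d)
im,d,p=wrist("w8"); meas.camera_params=lambda n:p; blobs("w",im,d)
E
```

```text
[0.46344932 0.00234361 0.20524527]
top blue 236 [249. 169.] mean [0.5935 0.0166 0.0533] mid [0.5933 0.016  0.0552] ext [0.054 0.05  0.01 ]
top yellow 57 [248. 149.] mean [0.6454 0.0166 0.1142] mid [0.6451 0.0168 0.1149] ext [0.021 0.018 0.008]
top red 98 [184. 151.] mean [0.6445 0.2091 0.0904] mid [0.6447 0.2091 0.0909] ext [0.037 0.022 0.007]
top orange 204 [218. 212.] mean [0.458  0.1118 0.0561] mid [0.458  0.0926 0.2881] ext [0.053 0.085 0.475]
top orange 15 [142. 225.] mean [0.4267 0.3321 0.1041] mid [0.423  0.3333 0.1051] ext [0.027 0.015 0.008]
top green 240 [318. 168.] mean [ 0.5913 -0.1987  0.0533] mid [ 0.5917 -0.1989  0.0542] ext [0.051 0.05  0.008]
top green 242 [204. 170.] mean [0.5897 0.1574 0.0531] mid [0.5905 0.1575 0.0537] ext [0.05  0.053 0.007]
w blue 3098 [242.  36.] mean [0.5934 0.0173 0.0522] mid [0.5929 0.0178 0.0518] ext [0.054 0.055 0.007]
w red 19 [53.  4.] mean [0.6294 0.1993 0.0346] mid [0.6291 0.2    0.0354] ext [0.006 0.003 0.007]
w red 22 [60.  3.] mean [0.631 0.199 0.026] mid [0.6309 0.1986 0.0274] ext [0.005 0.002 0.01 ]
w orange 2526 [161. 174.] mean [0.4603 0.1085 0.0521] mid [0.4592 0.1091 0.0513] ext [0.054 0.054 0.007]
w green 2958 [90. 42.] mean [0.5906 0.1574 0.0521] mid [0.5903 0.1586 0.0517] ext [0.054 0.055 0.008]
w green 2833 [473.  42.] mean [ 0.5915 -0.197   0.0522] mid [ 0.591  -0.1984  0.0519] ext [0.054 0.055 0.008]
```

View pics/w8.png

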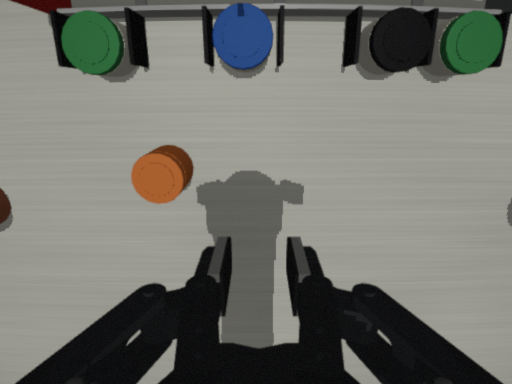

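The wrist view shows the blue tub at (242,36), upright, in the third gap and on the stop (x 0.5934; the neighbours are at 0.591). The marker is at y 0.0167, and the other tubs have not moved. Handing in.

```bash
python3 -c "from workcell import close_job; print(close_job())"
```

```text
the job is handed in; nothing more can be done
None
```

The yellow marker stands at the middle of the third gap from the red post, the blue-lidded tub is fully home in that gap against the back stop, nothing else I checked had moved, and the job is handed in (about 14 s of the 67 s used).

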